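Mark a front-panel rail in the hand-struck punch fixture

TASK

Mark the blue-banded rail, whose colour matches the fixture's blue punch: push it along the fixture's channel under the punch until its end meets the stop, and let go. Then pick up the mallet and strike the sprung punch briskly, driving it all the way down, let the punch spring back, and stand the mallet back on its black rubber mat. Leave the orange rail and the other things on the bench alone.

Things in the scene. Friction and masses are not known exactly. Their poses are not given: they have to be found in the camera images.
- fixture: White and steel marking fixture, screwed down. Origin: bottom of its base plate (bench level), straight below the punch axis; z up; +x runs from the open loading end to the stop. Base plate 240 by 80 by 12 mm, x from -165 to +75 mm; the rail slides on its top. White overhang 60 mm wide over x = -26 to +22 mm, underside at z = 60 mm, top at 85 mm; column from there to x = +65 mm.
- stop (a point): Foot of the column's face that is the stop: fixture x = +22 mm, y = 0, z = 12 mm (top of the base plate). A rail that is fully home has its end here and its centre at fixture x = -63 mm, y = 0, and sticks out to x = -148 mm.
- mouth (a point): Middle of the channel's mouth: fixture x = -50 mm, y = 0, z = 12 mm. From here to the stop run two dark walls, inner faces at y = +-23.5 mm (47 mm apart), 6 mm thick, tops at z = 26 mm; before it the walls flare out over 24 mm to about 66 mm apart.
- punch (a joint): Travel of the sprung vertical punch in m: 0 up (at rest), 0.024 fully down, just short of the rail. The spring needs about 3 N at the start and 8 N when fully down, and lifts the punch again when the mallet leaves.
- punch_top (a point): Centre of the flat top of the punch's blue cap, 40 mm in diameter and 12 mm thick. It stands 123 mm above the bench when up and 99 mm when down.
- rail_blue: Aluminium rail 170 (x, long) by 40 (y) by 12 mm (z), 0.2 kg, flat on the bench, with a blue band 60 mm wide round its middle. Origin: centre of its underside. Both ends are alike. To load it under the punch, grip it on its half away from the punch, about 30 mm from the middle, so that the gripper clears the overhang and cap.
- rail_orange: The same rail with an orange band: not for this fixture. Origin: centre of its underside.
- mallet: Mallet standing on its head. Head: upright cylinder 44 mm in diameter, 64 mm high, black with red faces at both ends. Wooden handle, level, 22 mm wide and 26 mm high, its middle 32 mm above the lower face, pointing along the mallet's -x from 20 to 155 mm from the head's axis. 0.4 kg. Origin: centre of the lower red face; z up. Grip the handle near the head.
- mallet_face (a point): Centre of the mallet's lower red striking face (same point as the mallet's origin).
- mat: Black rubber mat 120 by 120 by 4 mm, fixed on the bench; the mallet starts on it. Origin: centre of its underside, at bench level.
- carton: Closed cardboard carton 100 (x) by 130 (y) by 60 mm high, beyond the fixture. Origin: centre of its underside.
- screwdriver: Screwdriver lying beyond the fixture; leave alone. Origin on its underside.

How it is judged:
On the way, in this order (a step that is already met when the one before it is completed fails the run):
1. The blue-banded rail lies flat in the channel with its end within 5 mm of the stop, let go and at rest, and the punch still up (x of rail_blue in the frame of fixture between -0.068 and -0.058 m and y of rail_blue in the frame of fixture between -0.006 and 0.006 m and angle between the x axis of rail_blue and the x axis of fixture, either way round below 0.1 rad and z of rail_blue in the frame of fixture below 0.015 m and contact force between the fingers and rail_blue below 0.3 N and linear speed of rail_blue below 0.02 m/s and value of joint punch below 0.004 m), for 0.2 s.
2. A brisk blow: the gripped mallet's red face, within 16 mm of the cap centre, drives the punch faster than 80 mm/s (at 2 to 20 mm of travel), rail still home; a slow press does not count (contact force between the fingers and mallet above 2 N and contact force between mallet and fixture above 0.5 N and horizontal distance between mallet_face and punch_top below 0.016 m and value of joint punch between 0.002 and 0.02 m and velocity of joint punch above 0.08 m/s and x of rail_blue in the frame of fixture between -0.068 and -0.058 m and y of rail_blue in the frame of fixture between -0.006 and 0.006 m and angle between the x axis of rail_blue and the x axis of fixture, either way round below 0.1 rad and z of rail_blue in the frame of fixture below 0.015 m).
3. The punch is driven at least 22 mm down of its 24 mm under the gripped mallet, face still within 16 mm of the cap centre, rail still home (contact force between the fingers and mallet above 2 N and contact force between mallet and fixture above 0.5 N and horizontal distance between mallet_face and punch_top below 0.016 m and value of joint punch above 0.022 m and x of rail_blue in the frame of fixture between -0.068 and -0.058 m and y of rail_blue in the frame of fixture between -0.006 and 0.006 m and angle between the x axis of rail_blue and the x axis of fixture, either way round below 0.1 rad and z of rail_blue in the frame of fixture below 0.015 m).
At the end, for the whole second after the job is handed in: The blue rail is fully home in the channel (end within 5 mm of the stop, straight within 0.1 rad, flat on the base plate), the punch has sprung back up (within 3 mm), and the mallet stands upright on its head on the black mat, its head within 40 mm of the mat's centre, everything let go and at rest (x of rail_blue in the frame of fixture between -0.068 and -0.058 m and y of rail_blue in the frame of fixture between -0.006 and 0.006 m and angle between the x axis of rail_blue and the x axis of fixture, either way round below 0.1 rad and z of rail_blue in the frame of fixture below 0.015 m and linear speed of each of rail_blue, mallet below 0.02 m/s and value of joint punch below 0.003 m and horizontal distance between mallet and mat below 0.04 m and z of mallet in the frame of mat below 0.01 m and angle between mallet's own z axis and vertical below 0.12 rad); the robot touches nothing.
It fails at once if The orange rail is moved more than 20 mm (distance of rail_orange from where it was at the start of the episode above 0.02 m).
It fails at once if The carton is moved more than 20 mm (distance of carton from where it was at the start of the episode above 0.02 m).
It fails at once if The screwdriver is moved more than 20 mm (distance of screwdriver from where it was at the start of the episode above 0.02 m).
It also fails if it takes over 54 s, if anything falls off the work surface, if the arm or the gripper's body presses on something with over 40 N, if the wrist force passes 120 N, or if a joint passes its speed limit or range.

ROBOT

A 6-joint arm with a two-finger parallel gripper is mounted at the origin on the work surface. World frame = base frame: x ahead of the robot, y to its left, z up, the work surface at z = 0. Lengths are in m, angles in rad, forces in N, time in s.
With the tool pointing down it reaches from about 0.35 to 0.85 m from the base axis. Payload 8.1 kg.
Tool frame: the origin (TCP) lies between the finger pads; the fingertips stand 25 mm ahead of it and the grasp point (between the pads) lies 6 mm ahead of it; z points along the fingers, y is the line along which they close (so a half turn about z gives the same grasp; the last joint's range is limited). The gripper opens to 93 mm and grips with 3 to 60 N. Pads are 15 mm wide; open, the fingers measure 128 mm over their backs; the gripper's body (75 mm by 188 mm) begins 65 mm behind the grasp point.
Start: joints at [1.06, 0.13, 1.488, -0, 1.523, -0.085], TCP at [0.248, 0.546, 0.244] pointing down, gripper open.
Joint ranges: [-2.96, 2.96], [-0.89, 2.26], [0.02, 2.5], [-1.34, 4.48], [0, 2.73], [-2.66, 2.66]. Speed limits (rad/s): [2.39, 2.39, 2.79, 3.14, 3.14, 3.14].

INTERFACE

Orientations are given as a rotation vector (axis times angle).
In Python, from plant import robot gives the robot as it stands.
- The arm moves only by the tool arm_command, never from a script. Its argument "increments" is text: rows parted by semicolons, each of 5 numbers parted by spaces: the closure, from 0 (fully open) to 1 (shut), then the shift along the tool's x, y, z in mm, then the turn about the tool's z in rad. A call has 1 to 5 rows; each row is the pose to reach, as a shift and turn from the pose commanded when the call began, along the tool's axes at that moment; what a row does not reach only later rows make up. A row lasts 1/10 s, in which the tool goes at most 50 mm and 8.59 degrees, less where a joint would pass 70% of its speed; a pose out of reach is approached as far as the arm can. A call with a gripper value outside its range is refused whole. The fingers move at their own pace and stop on an object; "grip_force" is the grip in N (left out, the last holds). Time passes only in rows, so rows that repeat a pose let the fingers close. It gives the time, the measured TCP pose, the force, the opening and the grip force at its end, in the units of the state.
- robot.read_state(): the state, without advancing time (a new reading comes with each control period).
- robot.read_camera(name): name is "side" or "top" or "wrist"; returns the picture (420x560x3 uint8, blue, green, red); there is no depth.
- robot.camera_model(name): a dict with "fx", "fy", "cx", "cy" (pixels), "eye" and "rotation" of the camera in the world. Camera axes: x right, y down, z forward; pixel columns grow to the right and rows downward; lengths in m; the calibration is good to about 2 mm. A picture is of the moment at which its call begins: read the wrist's pose just before it. camera_model takes no time and is no camera call; for the wrist camera it gives the pose at the moment of the call.
- robot.close_job(): hands the job in; it is judged then, once.
The state is a dict: "t": time; "q": joint angles; "dq": joint speeds; "joint_torque": joint torques, N m; "tool_pos": TCP position; "orientation": TCP orientation; "force": force on the tool from outside, world axes, zero at the start; "wrist_torque": the same for the moment, N m; "opening": finger opening in m; "gripper_force": force on a finger pad.
Only numpy, scipy, OpenCV 4.12 (cv2) and the standard library are available. Lean on these libraries where they do the work, as an engineer would, in place of code of your own. Each camera call takes 0.05 s, during which the arm holds its last target. There are 200 camera calls.

## Working session

There is one attempt and no reset: what is moved stays moved. The work goes in short steps, Python scripts to look and compute and a tool call to move; the robot and the scene stay as the last step left them, time stands still between calls to the robot, and variables do not carry over. Pictures are saved under pics/ and viewed, at most 10 in all, crops included, and the job is handed in when it is done.

Besides the shell and the picture viewer there is one more tool, called as a command line: name --argument value ..., lists and objects as JSON in quotes. arm_command: Moves the arm, as the interface text tells. Its arguments: {"type":"object","properties":{"increments":{"type":"string"},"grip_force":{"type":"number"}},"required":["increments"]}

```bash
ls; mkdir -p pics; cat > h.py <<'E'
import numpy as np, cv2, json
from plant import robot
from scipy.spatial.transform import Rotation as R
def ray(m,px,z):
    d=np.array(m["rotation"])@np.array([(px[0]-m["cx"])/m["fx"],(px[1]-m["cy"])/m["fy"],1.0])
    e=np.array(m["eye"]); return e+d*(z-e[2])/d[2]
def proj(m,p):
    c=np.array(m["rotation"]).T@(np.array(p)-np.array(m["eye"])); return c[0]/c[2]*m["fx"]+m["cx"],c[1]/c[2]*m["fy"]+m["cy"]
E
python3 - <<'E'
from h import *
for n in("top","side"):
    m=robot.camera_model(n);print(n,{k:np.round(v,4).tolist() for k,v in m.items()})
    cv2.imwrite(f"pics/{n}0.png",cv2.resize(robot.read_camera(n),(800,600),interpolation=cv2.INTER_CUBIC))
s=robot.read_state();print(s["t"],s["tool_pos"],R.from_rotvec(s["orientation"]).as_matrix().round(3),s["opening"])
E
```

```text
pics
top {'fx': 423.0162, 'fy': 423.0162, 'cx': 282.9353, 'cy': 210.7227, 'eye': [0.4947, -0.0148, 1.1641], 'rotation': [-2.1803, 2.1382, -0.1244]}
side {'fx': 504.2284, 'fy': 504.2284, 'cx': 273.8408, 'cy': 210.4801, 'eye': [0.36, -0.6122, 0.9472], 'rotation': [-2.4432, 0.5174, -0.1784]}
0.1 [0.24756214 0.54601807 0.24266727] [[-0.911  0.413 -0.001]
 [ 0.413  0.911 -0.002]
 [ 0.    -0.002 -1.   ]] 0.09299773915011757
```

View pics/top0.png

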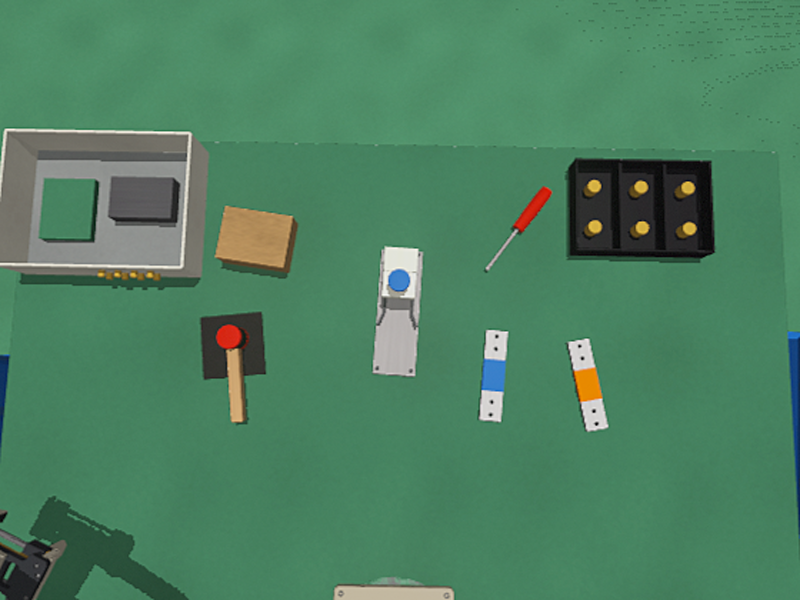

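View pics/side0.png

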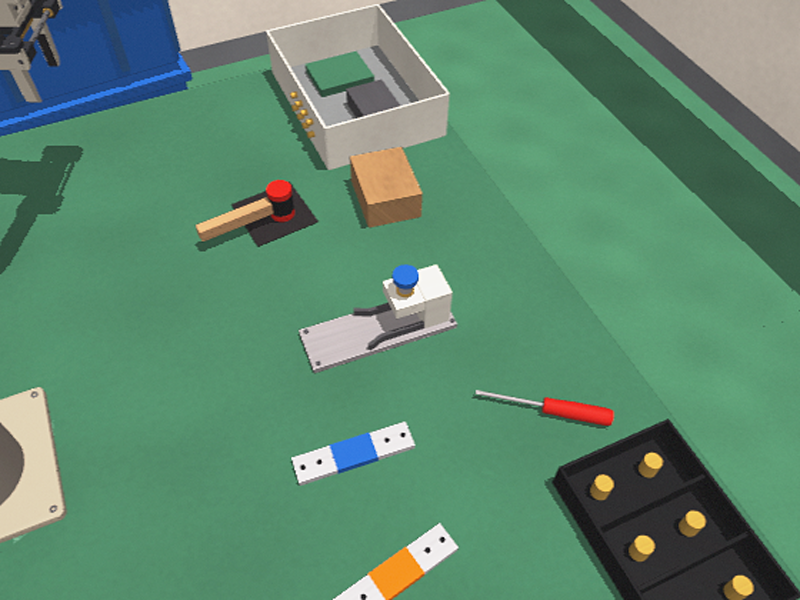

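```bash
sed -i 's/np.array(m\["rotation"\])/R.from_rotvec(m["rotation"]).as_matrix()/' h.py
python3 - <<'E'
from h import *
im=robot.read_camera("top");m=robot.camera_model("top")
a=cv2.resize(im[165:305,245:365],None,fx=4.2,fy=4.2,interpolation=cv2.INTER_CUBIC)   # fixture+rail
cv2.imwrite("pics/c1.png",a)
hsv=cv2.cvtColor(im,cv2.COLOR_BGR2HSV)
def blob(lo,hi,box,z,nm):
    k=np.zeros(im.shape[:2],np.uint8);x0,y0,x1,y1=box
    k[y0:y1,x0:x1]=cv2.inRange(hsv,lo,hi)[y0:y1,x0:x1]
    ys,xs=np.nonzero(k);pts=np.array([ray(m,(x,y),z)[:2] for x,y in zip(xs,ys)]);c=pts.mean(0)
    w,_,an=cv2.minAreaRect(pts.astype(np.float32)*1000)[0:3]
    print(nm,len(xs),np.round([xs.mean(),ys.mean()],1),c.round(4),"rect",np.round(w,1),np.round(_,1),round(an,1));return
blob((100,120,60),(125,255,255),(265,180,295,210),.123,"cap")
blob((100,120,60),(125,255,255),(330,245,360,280),.012,"bandB")
blob((0,0,140),(180,70,255),(330,225,360,300),.012,"whiteB")
blob((0,150,80),(6,255,255),(145,220,175,250),.064,"malletred")
blob((8,60,80),(25,200,255),(150,243,175,300),.045,"handle")
blob((0,0,0),(180,90,70),(135,215,190,270),.004,"mat")
E
```

```text
cap 180 [278.9 196. ] [ 6.547e-01 -1.000e-04] rect [ 6.547e+02 -3.000e-01] [35.2 34.9] 1.1
bandB 335 [345.  262.4] [ 0.4937 -0.1809] rect [ 494. -181.] [41.8 57.6] 85.8
whiteB 631 [345.2 262.7] [ 0.4931 -0.1815] rect [ 493.6 -181.5] [ 42.3 171.6] 85.6
malletred 266 [160.7 235.4] [0.554  0.3061] rect [554.3 302.8] [44.3 57.2] 2.9
handle 537 [164.7 269.1] [0.4672 0.2966] rect [466.8 296.5] [134.7  27.5] 7.2
mat 1296 [162.6 241.3] [0.5413 0.3177] rect [540.6 317.5] [118.5 117.8] 6.5
```

View pics/c1.png

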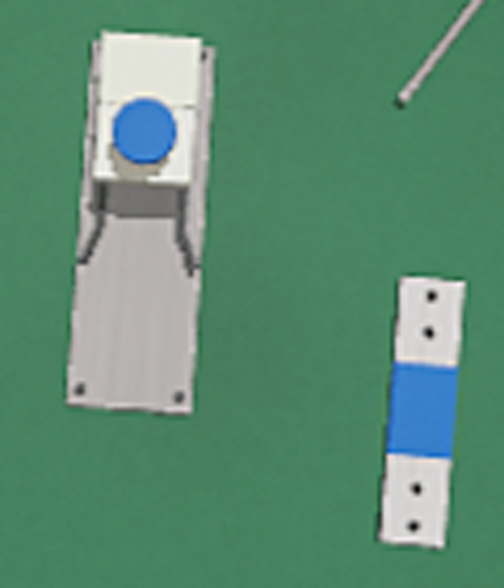

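```bash
python3 - <<'E'
from h import *
m=robot.camera_model("top")
P=lambda x,y,z:ray(m,((x+.5)/4.2-.5+245,(y+.5)/4.2-.5+165),z)[:2]
A=[P(*c,.012) for c in((67,404),(191,412),(214,48),(97,41))]
print("plate",np.round(A,4),[round(float(np.linalg.norm(A[i]-A[(i+1)%4])),4) for i in range(4)])
ang=lambda v:np.degrees(np.arctan2(v[1],v[0]))
print(ang(A[2]-A[1]),ang(A[3]-A[0]),"front",ang(A[0]-A[1])-90)
f=(A[0]+A[1])/2
v=(A[2]-A[1])+(A[3]-A[0]);v/=np.linalg.norm(v);print("axis",v,ang(v),"punch from front",f+.165*v,"cap",P(144,131,.123))
ov=[P(*c,.085) for c in((94,179),(191,185),(201,38),(103,32))];print("overhang",np.round(ov,4),"mid front",(ov[0]+ov[1])/2,"->punch",(ov[0]+ov[1])/2+.026*v, ang(ov[2]-ov[1]),ang(ov[3]-ov[0]))
B=[P(*c,.012) for c in((380,541),(444,547),(465,283),(400,276))]
print("rail",np.round(B,4),np.mean(B,0),ang(B[2]-B[1]),ang(B[3]-B[0]))
im=robot.read_camera("top")
cv2.imwrite("pics/c2.png",cv2.resize(im[210:305,130:195],None,fx=6,fy=6,interpolation=cv2.INTER_CUBIC))
ms=robot.camera_model("side");s=robot.read_camera("side")
print("side proj cap (800 scale)",[np.round(np.array(proj(ms,(c[0],c[1],.123)))/.7,1) for c in (P(144,131,.123),)])
E
```

```text
plate [[ 0.4935  0.0475]
 [ 0.49   -0.0325]
 [ 0.7284 -0.0434]
 [ 0.7316  0.0338]] [0.08, 0.2387, 0.0773, 0.2385]
-2.6339486231916593 -3.2815777993432858 front -2.541937030913701
axis [ 0.99866797 -0.0515974 ] -2.9576266481818574 punch from front [ 0.6565049 -0.001017 ] cap [ 6.55102004e-01 -1.62420416e-05]
overhang [[ 0.6307  0.0305]
 [ 0.6281 -0.0289]
 [ 0.7197 -0.0335]
 [ 0.7224  0.0272]] mid front [0.62937951 0.00079576] ->punch [ 6.55344880e-01 -5.45768035e-04] -2.853848162826219 -2.1010249217166823
rail [[ 0.4106 -0.1545]
 [ 0.4077 -0.1953]
 [ 0.5765 -0.2088]
 [ 0.5802 -0.1666]] [ 0.49375991 -0.18128727] -4.563752797290821 -4.086835557517905
side proj cap (800 scale) [array([404.1, 274.6])]
```

View pics/c2.png

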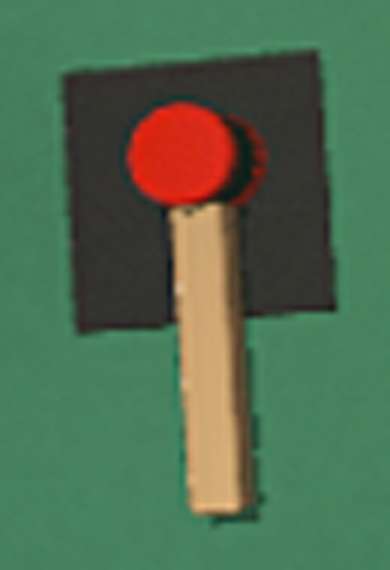

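The top view shows the cap at about px (279,196), giving the punch axis at (0.655, 0.000). The fixture axis is at −2.7°, with plate sizes within 2 mm. The blue rail is at (0.494, −0.181), −4.4°, measured 170×41 mm. The mallet head top is at crop px (181,154), and its handle points toward the robot. I'll move to the rail first.

```bash
cat > go.py <<'E'
import sys
from h import *
def delta(x,y,z,yaw):
    "tool-axis shift (mm) and turn (rad) to TCP x,y,z with tool-y axis (mod 180) at yaw deg"
    s=robot.read_state();M=R.from_rotvec(s["orientation"]).as_matrix()
    d=M.T@(np.array([x,y,z])-s["tool_pos"])*1000
    cur=np.degrees(np.arctan2(M[1,1],M[0,1]));t=(yaw-cur+90)%180-90
    return np.round(d,1),round(-np.radians(t),4)
if __name__=="__main__":
    s=robot.read_state();print("t",round(s["t"],2),np.round(s["tool_pos"],4),np.round(s["force"],1),"open",round(s["opening"],4),"tz",R.from_rotvec(s["orientation"]).as_matrix()[:,2].round(4))
    a=list(map(float,sys.argv[1:]))
    for i in range(0,len(a),4):print(a[i:i+4],*delta(*a[i:i+4]))
E
python3 go.py 0.464 -0.179 0.15 85.6
python3 - <<'E'
from h import *
m=robot.camera_model("top")
P=lambda x,y,z:ray(m,((x+.5)/6-.5+130,(y+.5)/6-.5+210),z)[:2]
h=P(181,154,.068);a=(P(170,207,.049)+P(224,207,.049))/2;b=(P(190,512,.049)+P(240,512,.049))/2
print("head",h,"handle near/far",a,b,"w",P(190,512,.049)-P(240,512,.049))
c=[P(*q,.004) for q in((66,73),(318,52),(335,310),(78,332))];print("mat",np.mean(c,0))
v=h-b;print("axis ang",np.degrees(np.arctan2(v[1],v[0])),np.linalg.norm(v))
E
```

```text
t 0.25 [0.2477 0.5462 0.2432] [-0.3  0.1  0.3] open 0.0929 tz [-4.e-04 -7.e-04 -1.e+00]
[0.464, -0.179, 0.15, 85.6] [-496.6 -571.1   93.6] -0.349
head [0.55422317 0.30749259] handle near/far [0.53216799 0.30481053] [0.40085535 0.29003905] w [-0.00042626  0.02162529]
mat [0.5409944  0.31706495]
axis ang 6.492433395887171 0.15435773893601323
```

arm_command --increments "0 -496 -571 0 -0.349;0 -496 -571 0 -0.349;0 -496 -571 0 -0.349;0 -496 -571 0 -0.349;0 -496 -571 0 -0.349"

```text
t: 0.75
tool_pos: [0.3191, 0.3055, 0.2435]
orientation: [0.119, 3.139, 0.0]
force: [1.0, 0.2, 0.1]
opening: 0.0928
gripper_force: 0.0
```

arm_command --increments "0 -181 -472 0 0;0 -181 -472 0 0;0 -181 -472 0 0;0 -181 -472 0 0;0 -181 -472 0 0"

```text
t: 1.25
tool_pos: [0.3905, 0.0658, 0.2439]
orientation: [0.12, 3.138, 0.0]
force: [0.4, 1.4, -0.6]
opening: 0.0932
gripper_force: 0.0
```

```bash
python3 go.py 0.464 -0.179 0.15 85.6
```

```text
t 1.25 [0.3905 0.0658 0.2439] [ 0.4  1.4 -0.6] open 0.0932 tz [ 1.2e-03  1.0e-04 -1.0e+00]
[0.464, -0.179, 0.15, 85.6] [ -91.9 -238.4   94. ] 0.0002
```

arm_command --increments "0 -92 -238 94 0;0 -92 -238 94 0;0 -92 -238 94 0;0 -92 -238 94 0;0 -92 -238 94 0"

```text
t: 1.75
tool_pos: [0.4581, -0.1591, 0.1567]
orientation: [0.121, 3.138, -0.0]
force: [1.0, 0.8, 1.2]
opening: 0.0929
gripper_force: 0.0
```

arm_command --increments "0 -5 -20 8 0;0 -5 -20 8 0"

```text
t: 1.95
tool_pos: [0.4604, -0.1794, 0.1474]
orientation: [-0.126, -3.136, -0.001]
force: [-1.0, 0.3, 1.0]
opening: 0.0932
gripper_force: 0.0
```

```bash
python3 go.py 0.464 -0.179 0.028 85.6; python3 - <<'E'
from h import *
im=robot.read_camera("wrist");m=robot.camera_model("wrist");print({k:np.round(v,3).tolist() for k,v in m.items()})
cv2.imwrite("pics/w1.png",im)
print([np.round(proj(m,(x,y,.012)),0) for x,y in((.4937,-.1813),(.464,-.179),(.4937+.085*.997,-.1813-.085*.0767))])
E
```

```text
t 1.95 [ 0.4604 -0.1794  0.1474] [-1.   0.3  1. ] open 0.0932 tz [-2.8e-03  8.0e-04 -1.0e+00]
[0.464, -0.179, 0.028, 85.6] [ -3.9   0.7 119.4] -0.0035
{'fx': 337.785, 'fy': 337.785, 'cx': 281.06, 'cy': 216.642, 'eye': [0.386, -0.173, 0.29], 'rotation': [2.152, 1.985, 0.274]}
[array([281., 249.]), array([281., 217.]), array([282., 333.])]
```

View pics/w1.png

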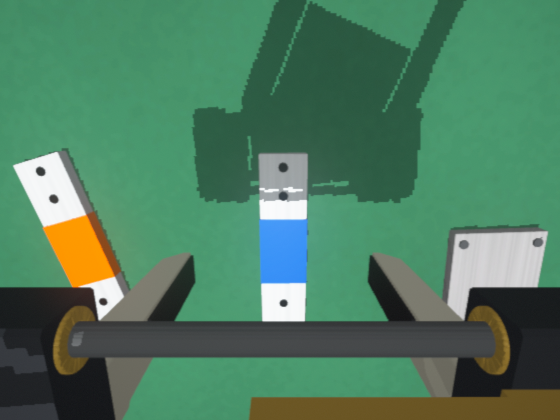

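The wrist view shows the blue rail centred between the fingers. The band centre is at px (283,251) against a prediction of (281,249), and the orange rail is clear. Descending and gripping.

arm_command --increments "0 -4 0 45 0;0 -4 0 90 0;0 -4 0 112 0;0 -4 0 119 0;0 -4 0 119 0"

```text
t: 2.5
tool_pos: [0.4651, -0.1765, 0.0302]
orientation: [-0.119, -3.138, -0.001]
force: [0.6, 0.5, -0.5]
opening: 0.0925
gripper_force: 0.0
```

arm_command --increments "1 0 0 0 0;1 0 0 0 0;1 0 0 0 0;1 0 0 0 0;1 0 0 0 0" --grip_force 25

```text
t: 3.0
tool_pos: [0.4657, -0.1778, 0.0307]
orientation: [0.121, 3.139, -0.001]
force: [-0.7, 0.6, -0.7]
opening: 0.0572
gripper_force: 0.0
```

arm_command --increments "1 0 0 0 0;1 0 0 0 0;1 0 0 0 0"

```text
t: 3.3
tool_pos: [0.4653, -0.1776, 0.0302]
orientation: [-0.121, -3.139, -0.0]
force: [-0.4, 0.5, 1.0]
opening: 0.0397
gripper_force: 25.0
```

```bash
python3 go.py 0.464 -0.179 0.08 85.6 0.4756 0.008 0.048 87.3
```

```text
t 3.3 [ 0.4653 -0.1776  0.0302] [-0.4  0.5  1. ] open 0.0397 tz [-2.e-04  0.e+00 -1.e+00]
[0.464, -0.179, 0.08, 85.6] [  1.2  -1.5 -49.8] -0.0001
[0.4756, 0.008, 0.048, 87.3] [  4.  185.9 -17.8] -0.0298
```

arm_command --increments "1 0 0 -45 0;1 2 47 -45 -0.01;1 4 97 -45 -0.03;1 4 147 -45 -0.03;1 4 178 -45 -0.03"

```text
t: 3.8
tool_pos: [0.4743, 0.0031, 0.0749]
orientation: [-0.072, -3.14, -0.001]
force: [0.2, -0.5, -2.2]
opening: 0.0394
gripper_force: 25.0
```

arm_command --increments "1 0 8 0 0;1 0 8 0 0;1 0 8 0 0"

```text
t: 4.1
tool_pos: [0.4752, 0.0074, 0.075]
orientation: [-0.073, -3.14, 0.001]
force: [0.3, -0.4, -2.2]
opening: 0.0393
gripper_force: 25.0
```

```bash
python3 go.py 0.4777 0.0079 0.044 87.3; python3 - <<'E'
from h import *
m=robot.camera_model("top");im=robot.read_camera("top")
cv2.imwrite("pics/c3.png",cv2.resize(im[175:315,220:340],None,fx=4.2,fy=4.2,interpolation=cv2.INTER_CUBIC))
E
```

```text
t 4.1 [0.4752 0.0074 0.075 ] [ 0.3 -0.4 -2.2] open 0.0393 tz [-6.e-04 -5.e-04 -1.e+00]
[0.4777, 0.0079, 0.044, 87.3] [-2.5  0.6 31. ] 0.0005
```

View pics/c3.png

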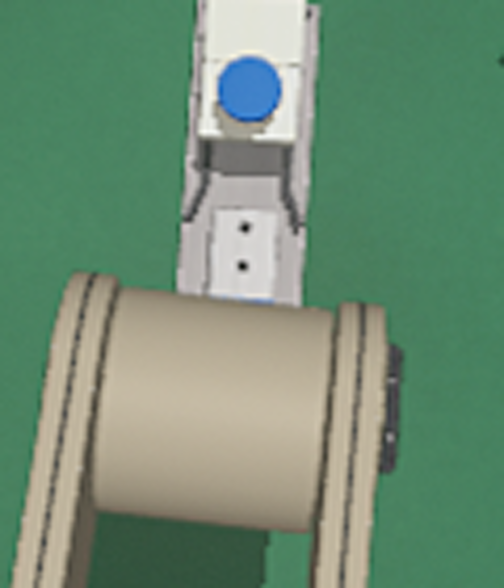

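Rail front is at crop px (212–277, 210), centred between the flare walls (187–298), so it's aligned. Lowering and pushing in.

arm_command --increments "1 -2 1 20 0;1 -2 1 31 0;1 -2 1 32 0;1 -20 1 32 0;1 -40 1 32 0"

```text
t: 4.65
tool_pos: [0.5153, 0.0066, 0.0433]
orientation: [-0.075, -3.14, 0.0]
force: [0.5, -0.0, -2.1]
opening: 0.0392
gripper_force: 25.0
```

```bash
python3 go.py 0.5641 0.0038 0.0425 87.3
```

```text
t 4.65 [0.5153 0.0066 0.0433] [ 0.5 -0.  -2.1] open 0.0392 tz [-0.001 -0.    -1.   ]
[0.5641, 0.0038, 0.0425, 87.3] [-48.9  -0.5   0.8] -0.0006
```

arm_command --increments "1 -12 0 0.5 0;1 -24 -0.2 0.5 0;1 -34 -0.3 0.5 0;1 -42 -0.4 0.5 0;1 -46 -0.5 0.5 0"

```text
t: 5.15
tool_pos: [0.5619, 0.0044, 0.0429]
orientation: [0.074, 3.141, -0.0]
force: [-0.3, 1.1, -2.7]
opening: 0.0396
gripper_force: 25.0
```

arm_command --increments "1 -2 0 0 0;1 -4 0 0 0;1 -5 0 0 0"

```text
t: 5.45
tool_pos: [0.5641, 0.0045, 0.042]
orientation: [-0.073, -3.136, 0.0]
force: [-12.0, 0.2, 7.2]
opening: 0.0396
gripper_force: 25.0
```

arm_command --increments "1 2 0 0 0;0.3 2 0 0 0;0.3 2 0 0 0;0.3 2 0 0 0;0.3 2 0 0 0"

```text
t: 5.95
tool_pos: [0.5647, 0.0045, 0.0431]
orientation: [0.073, 3.14, -0.0]
force: [-0.6, 0.5, 0.2]
opening: 0.0638
gripper_force: 0.0
```

arm_command --increments "0.3 0 0 0 0;0.3 0 0 -45 0;0.3 0 0 -90 0;0.3 0 0 -140 0;0 0 0 -180 0"

```text
t: 6.45
tool_pos: [0.5648, 0.0045, 0.226]
orientation: [0.073, 3.138, -0.0]
force: [0.5, -0.2, 0.8]
opening: 0.0694
gripper_force: 0.0
```

```bash
python3 go.py 0.514 0.303 0.22 96.5; python3 - <<'E'
from h import *
im=robot.read_camera("wrist");m=robot.camera_model("wrist")
cv2.imwrite("pics/w2.png",im)
c=np.array((.6555,-.0005));v=np.array((.9989,-.0471))
for x in(-.148,-.063):print(np.round(proj(m,(*(c+x*v),.024)),0))
E
```

```text
t 6.45 [0.5648 0.0045 0.226 ] [ 0.5 -0.2  0.8] open 0.0694 tz [ 2.3e-03 -2.0e-04 -1.0e+00]
[0.514, 0.303, 0.22, 96.5] [ 64.7 295.8   5.8] -0.1602
[282. 134.]
[282. 215.]
```

View pics/w2.png

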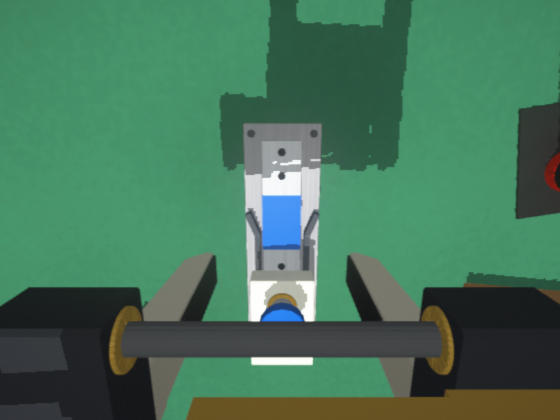

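The rail end is at px y=141 and the plate edge at y=124, so about 17 mm of plate shows, matching fully home. The rail is straight, the punch is up, and the fingers are clear. Next, the mallet.

arm_command --increments "0 60 292 6 -0.16;0 60 292 6 -0.16;0 60 292 6 -0.16;0 60 292 6 -0.16;0 60 292 6 -0.16"

```text
t: 7.0
tool_pos: [0.525, 0.2533, 0.2176]
orientation: [-0.177, 3.136, 0.0]
force: [1.2, 0.1, 0.2]
opening: 0.0931
gripper_force: 0.0
```

```bash
python3 go.py 0.5184 0.3034 0.1 96.5
```

```text
t 7.0 [0.525  0.2533 0.2176] [1.2 0.1 0.2] open 0.0931 tz [ 4.e-04  1.e-04 -1.e+00]
[0.5184, 0.3034, 0.1, 96.5] [  0.9  50.5 117.6] -0.0005
```

arm_command --increments "0 0 42 0 0;0 0 45 20 0;0 0 45 65 0;0 0 45 100 0;0 0 45 100 0"

```text
t: 7.5
tool_pos: [0.5163, 0.2945, 0.1111]
orientation: [0.178, -3.126, 0.006]
force: [-1.6, -1.0, -1.3]
opening: 0.0929
gripper_force: 0.0
```

arm_command --increments "0 0 0 0 0;0 0 0 0 0"

```text
t: 7.7
tool_pos: [0.522, 0.2967, 0.1205]
orientation: [-0.177, 3.133, 0.002]
force: [0.2, 0.2, 0.8]
opening: 0.0929
gripper_force: 0.0
```

```bash
python3 go.py 0.5184 0.3034 0.042 96.5; python3 - <<'E'
from h import *
im=robot.read_camera("wrist");m=robot.camera_model("wrist")
cv2.imwrite("pics/w3.png",im)
for p in((.5542,.3075,.068),(.4009,.290,.049),(.541,.3171,.004)):print(np.round(proj(m,p),0))
E
```

```text
t 7.7 [0.522  0.2967 0.1205] [0.2 0.2 0.8] open 0.0929 tz [ 0.0034  0.0016 -1.    ]
[0.5184, 0.3034, 0.042, 96.5] [ 3.1  7.  78.4] -0.0005
[294. 296.]
[295.  36.]
[305. 243.]
```

View pics/w3.png

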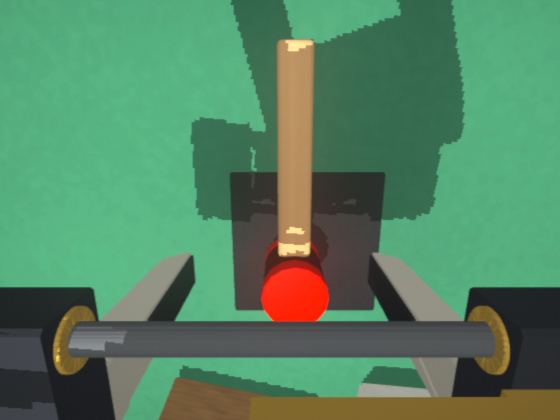

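Head top at px (295,295) against a predicted (294,296), and the handle end matches too, so the mallet pose is confirmed. Descending.

arm_command --increments "0 1 4 25 0;0 1 7 50 0;0 1 7 70 0;0 1 7 78 0;0 1 7 78 0"

```text
t: 8.25
tool_pos: [0.5188, 0.3029, 0.04]
orientation: [0.177, -3.136, 0.0]
force: [-0.7, 0.7, -0.4]
opening: 0.0934
gripper_force: 0.0
```

```bash
python3 go.py 0.5184 0.3034 0.042 96.5
```

```text
t 8.25 [0.5188 0.3029 0.04  ] [-0.7  0.7 -0.4] open 0.0934 tz [-1.e-04 -1.e-04 -1.e+00]
[0.5184, 0.3034, 0.042, 96.5] [ 0.4  0.5 -2. ] -0.0005
```

arm_command --increments "1 0 0 -1.5 0;1 0 0 -1.5 0;1 0 0 -1.5 0;1 0 0 -1.5 0;1 0 0 -1.5 0" --grip_force 60

```text
t: 8.75
tool_pos: [0.5188, 0.3031, 0.0416]
orientation: [-0.178, 3.136, 0.0]
force: [-1.0, -0.7, 0.3]
opening: 0.0576
gripper_force: 0.0
```

arm_command --increments "1 0 0 0 0;1 0 0 0 0;1 0 0 0 0;1 0 0 0 0;1 0 0 0 0"

```text
t: 9.25
tool_pos: [0.5185, 0.3031, 0.0411]
orientation: [0.178, -3.136, -0.0]
force: [-0.0, 1.0, 0.2]
opening: 0.0216
gripper_force: 59.5
```

```bash
python3 go.py 0.5184 0.3034 0.24 96.5
```

```text
t 9.25 [0.5185 0.3031 0.0411] [-0.   1.   0.2] open 0.0216 tz [-3.e-04  1.e-04 -1.e+00]
[0.5184, 0.3034, 0.24, 96.5] [ 1.000e-01  4.000e-01 -1.989e+02] -0.0002
```

arm_command --increments "1 0 0 -30 0;1 0 0 -70 0;1 0 0 -110 0;1 0 0 -140 0;1 0 0 -150 0"

```text
t: 9.75
tool_pos: [0.5201, 0.3037, 0.1949]
orientation: [-0.177, 3.132, 0.003]
force: [1.4, 0.2, -3.7]
opening: 0.0215
gripper_force: 59.5
```

arm_command --increments "1 -8 -30 0 0;1 -16 -75 0 0;1 -26 -120 0 0;1 -34 -165 0 0;1 -43 -210 0 0"

```text
t: 10.25
tool_pos: [0.5841, 0.0974, 0.1887]
orientation: [0.178, -3.133, 0.0]
force: [1.4, -0.2, -4.4]
opening: 0.0217
gripper_force: 59.5
```

arm_command --increments "1 -9 -45 0 0;1 -17 -80 0 0;1 -21 -100 0 0;1 -22 -107 0 0;1 -22 -107 0 0"

```text
t: 10.75
tool_pos: [0.6182, -0.0052, 0.1892]
orientation: [0.175, -3.134, -0.001]
force: [0.7, 0.1, -4.1]
opening: 0.0217
gripper_force: 59.5
```

arm_command --increments "1 0 0 0 0;1 0 0 0 0"

```text
t: 10.95
tool_pos: [0.6186, -0.0032, 0.1907]
orientation: [0.18, -3.136, -0.001]
force: [0.5, 0.6, -4.7]
opening: 0.0218
gripper_force: 59.5
```

```bash
python3 go.py 0.6197 -0.0046 0.182 96.5; python3 - <<'E'
from h import *
im=robot.read_camera("side");m=robot.camera_model("side")
cv2.imwrite("pics/s4.png",cv2.resize(im[110:270,170:370],None,fx=3.5,fy=3.5,interpolation=cv2.INTER_CUBIC))
s=robot.read_state()
print(np.array(proj(m,(.6555,-.0003,.123)))-[170,110],np.array(proj(m,(s["tool_pos"]+[.0358,.0041,-.0371])))-[170,110])
E
```

```text
t 10.95 [ 0.6186 -0.0032  0.1907] [ 0.5  0.6 -4.7] open 0.0218 tz [-8.e-04  5.e-04 -1.e+00]
[0.6197, -0.0046, 0.182, 96.5] [-0.9 -1.6  8.7] 0.0013
[113.12065659  82.23200565] [112.70773357  72.48302105]
```

View pics/s4.png

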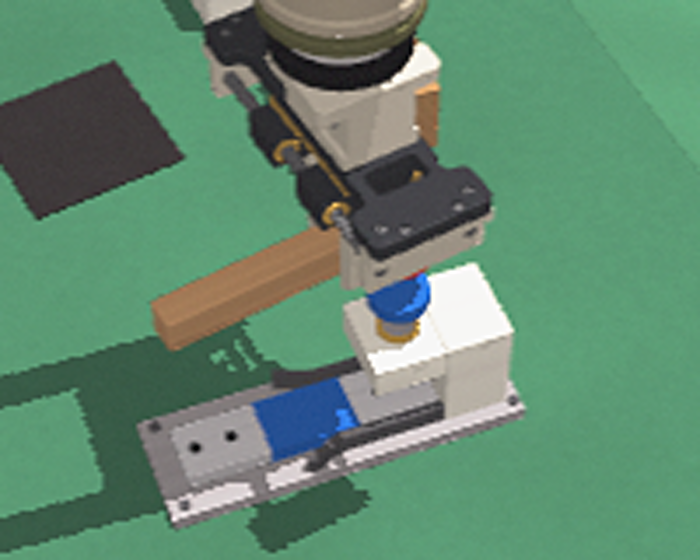

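The side view shows the mallet level, its red face just above the blue cap (crop px 410,275), with the rail home. Striking.

arm_command --increments "1 -1 -1.5 14 0;1 -1 -1.5 35 0;1 -1 -1.5 55 0;1 -1 -1.5 58 0;1 -1 -1.5 58 0"

```text
t: 11.5
tool_pos: [0.6208, -0.0053, 0.1338]
orientation: [-0.179, 3.135, 0.0]
force: [-1.3, 0.8, 2.3]
opening: 0.0216
gripper_force: 60.0
```

```bash
python3 go.py 0.6197 -0.0046 0.19 96.5
```

```text
t 11.5 [ 0.6208 -0.0053  0.1338] [-1.3  0.8  2.3] open 0.0216 tz [ 1.6e-03  2.0e-04 -1.0e+00]
[0.6197, -0.0046, 0.19, 96.5] [  0.9   0.8 -56.2] 0.0006
```

arm_command --increments "1 0 0 1.5 0;1 0 0 3 0;1 0 0 3 0"

```text
t: 11.8
tool_pos: [0.6209, -0.0053, 0.1335]
orientation: [-0.179, 3.134, -0.0]
force: [-12.4, 2.2, 21.3]
opening: 0.0214
gripper_force: 60.0
```

```bash
python3 go.py 0.6197 -0.0046 0.19 96.5; python3 - <<'E'
from h import *
im=robot.read_camera("side")
cv2.imwrite("pics/s5.png",cv2.resize(im[110:270,170:370],None,fx=3.5,fy=3.5,interpolation=cv2.INTER_CUBIC))
E
```

```text
t 11.8 [ 0.6209 -0.0053  0.1335] [-12.4   2.2  21.3] open 0.0214 tz [ 2.3e-03  1.0e-04 -1.0e+00]
[0.6197, -0.0046, 0.19, 96.5] [  1.    0.8 -56.6] 0.0008
```

View pics/s5.png

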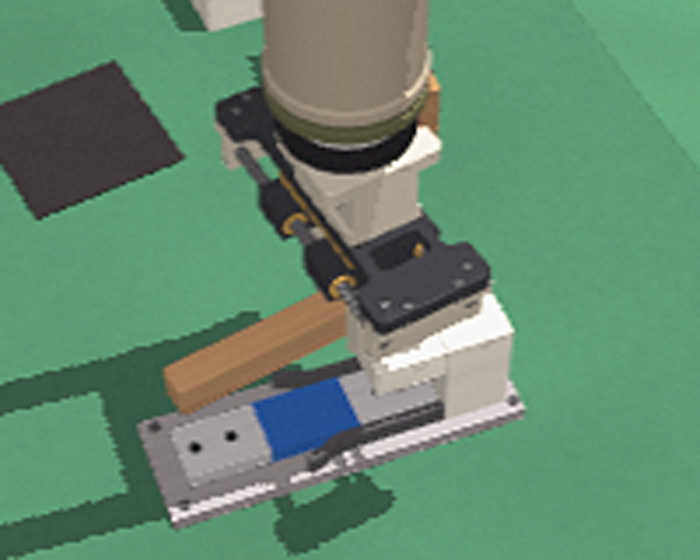

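Force jumped to 21 N with no further travel, so the punch is bottomed; the rail hasn't moved. I'll lift and give one more clean blow as insurance, since I can't read the punch speed directly.

arm_command --increments "1 0.5 0.5 -20 0;1 0.5 0.5 -45 0;1 0.5 0.5 -60 0;1 0.5 0.5 -60 0;1 0.5 0.5 -60 0"

```text
t: 12.35
tool_pos: [0.6194, -0.0054, 0.1892]
orientation: [0.178, -3.136, -0.0]
force: [0.0, -0.2, -4.5]
opening: 0.0213
gripper_force: 60.0
```

arm_command --increments "1 0 0 20 0;1 0 0 45 0;1 0 0 60 0;1 0 0 60 0;1 0 0 60 0"

```text
t: 12.85
tool_pos: [0.6193, -0.0054, 0.1297]
orientation: [0.178, -3.136, -0.0]
force: [-2.0, -0.7, 3.6]
opening: 0.0213
gripper_force: 60.0
```

arm_command --increments "1 0 0 -15 0;1 0 0 -40 0;1 0 0 -60 0;1 0 0 -60 0;1 0 0 -60 0"

```text
t: 13.35
tool_pos: [0.6195, -0.0056, 0.1897]
orientation: [0.178, -3.136, -0.0]
force: [-0.0, 0.1, -5.1]
opening: 0.022
gripper_force: 60.0
```

```bash
python3 go.py 0.5185 0.3031 0.19 96.5; python3 - <<'E'
from h import *
im=robot.read_camera("side")
cv2.imwrite("pics/s6.png",cv2.resize(im[110:270,170:370],None,fx=3.5,fy=3.5,interpolation=cv2.INTER_CUBIC))
E
```

```text
t 13.35 [ 0.6195 -0.0056  0.1897] [-0.   0.1 -5.1] open 0.022 tz [-4.e-04  0.e+00 -1.e+00]
[0.5185, 0.3031, 0.19, 96.5] [ 6.550e+01  3.181e+02 -2.000e-01] -0.0003
```

View pics/s6.png

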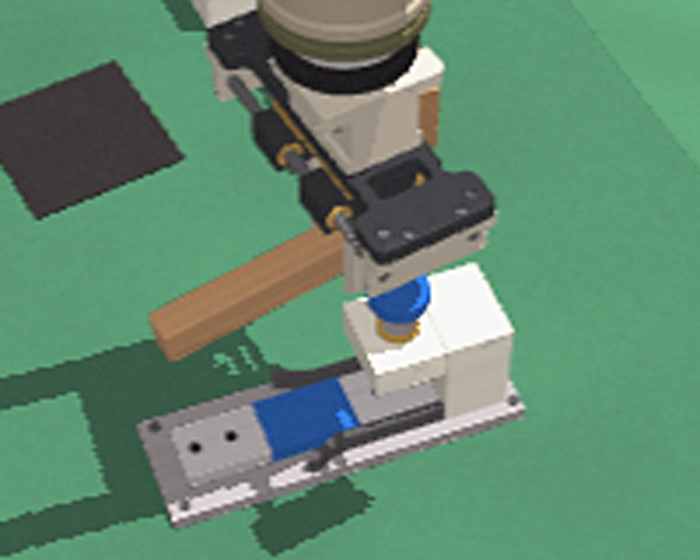

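The side view shows the punch up again, the rail home, and the mallet slightly tilted in the grip (handle end about 6 mm low). It should right itself on release. Carrying it back to the mat.

arm_command --increments "1 6 30 0 0;1 15 75 0 0;1 25 120 0 0;1 34 165 0 0;1 43 210 0 0"

```text
t: 13.9
tool_pos: [0.5512, 0.1994, 0.1879]
orientation: [0.177, -3.133, 0.001]
force: [0.8, -0.1, -4.3]
opening: 0.0214
gripper_force: 60.0
```

arm_command --increments "1 9 45 0 0;1 17 80 0 0;1 21 100 0 0;1 22 108 0 0;1 22 108 0 0"

```text
t: 14.4
tool_pos: [0.5181, 0.3034, 0.1885]
orientation: [0.18, -3.134, 0.002]
force: [-0.0, -0.8, -4.0]
opening: 0.0218
gripper_force: 60.0
```

arm_command --increments "1 0 0 30 0;1 0 0 70 0;1 0 0 110 0;1 0 0 135 0;1 0 0 142 0"

```text
t: 14.9
tool_pos: [0.5167, 0.2999, 0.0433]
orientation: [0.175, -3.13, 0.005]
force: [-1.1, -0.3, -4.7]
opening: 0.0212
gripper_force: 60.0
```

arm_command --increments "1 0 0 0 0;1 0 0 0 0;1 0 0 0 0"

```text
t: 15.2
tool_pos: [0.521, 0.3035, 0.0507]
orientation: [-0.177, 3.133, 0.002]
force: [-0.5, 0.4, -4.2]
opening: 0.0214
gripper_force: 60.0
```

```bash
python3 go.py 0.5185 0.3031 0.041 96.5
```

```text
t 15.2 [0.521  0.3035 0.0507] [-0.5  0.4 -4.2] open 0.0214 tz [ 0.0036  0.0016 -1.    ]
[0.5185, 0.3031, 0.041, 96.5] [ 2.6 -0.2  9.7] -0.0006
```

arm_command --increments "1 0 0 1 0;1 0 0 2 0;1 0 0 3 0;1 0 0 3 0;1 0 0 3 0"

```text
t: 15.7
tool_pos: [0.5191, 0.3031, 0.0451]
orientation: [0.178, -3.136, 0.0]
force: [-0.7, -0.4, -4.9]
opening: 0.0215
gripper_force: 60.0
```

arm_command --increments "1 0 0 1 0;1 0 0 2 0;1 0 0 2 0;1 0 0 2 0"

```text
t: 16.1
tool_pos: [0.5191, 0.303, 0.0431]
orientation: [0.178, -3.136, 0.0]
force: [-0.4, 0.3, -5.5]
opening: 0.0219
gripper_force: 60.0
```

arm_command --increments "1 0 0 1 0;1 0 0 1 0;1 0 0 1 0"

```text
t: 16.4
tool_pos: [0.5191, 0.303, 0.0421]
orientation: [0.178, -3.136, 0.0]
force: [0.3, -0.1, -4.2]
opening: 0.0219
gripper_force: 60.0
```

arm_command --increments "1 0 0 1 0;1 0 0 1 0;1 0 0 1 0"

```text
t: 16.7
tool_pos: [0.5191, 0.303, 0.0411]
orientation: [0.178, -3.136, 0.0]
force: [-1.1, 0.4, -4.5]
opening: 0.0217
gripper_force: 60.0
```

arm_command --increments "1 0 0 1 0;1 0 0 1 0;1 0 0 1 0"

```text
t: 17.0
tool_pos: [0.5191, 0.303, 0.0401]
orientation: [0.178, -3.136, 0.0]
force: [0.0, 0.3, -4.5]
opening: 0.0219
gripper_force: 60.0
```

arm_command --increments "1 0 0 1 0;1 0 0 1 0;1 0 0 1 0"

```text
t: 17.3
tool_pos: [0.5191, 0.303, 0.0391]
orientation: [0.178, -3.136, 0.0]
force: [0.2, 0.3, -4.2]
opening: 0.0219
gripper_force: 60.0
```

arm_command --increments "1 0 0 0.5 0;1 0 0 1 0;1 0 0 1 0"

```text
t: 17.6
tool_pos: [0.5191, 0.303, 0.0381]
orientation: [0.178, -3.136, 0.0]
force: [0.5, -0.7, -4.7]
opening: 0.0217
gripper_force: 60.0
```

arm_command --increments "1 0 0 0.5 0;1 0 0 1 0;1 0 0 1 0"

```text
t: 17.9
tool_pos: [0.5191, 0.303, 0.0371]
orientation: [0.178, -3.136, 0.0]
force: [1.2, 0.3, -4.5]
opening: 0.0218
gripper_force: 60.0
```

arm_command --increments "1 0 0 0.5 0;1 0 0 1 0;1 0 0 1 0"

```text
t: 18.2
tool_pos: [0.5191, 0.303, 0.0361]
orientation: [0.178, -3.136, 0.0]
force: [-0.3, 0.1, -4.3]
opening: 0.0218
gripper_force: 60.0
```

arm_command --increments "1 0 0 0.5 0;1 0 0 1 0;1 0 0 1 0"

```text
t: 18.5
tool_pos: [0.5192, 0.3031, 0.0352]
orientation: [-0.178, 3.137, 0.0]
force: [0.1, 0.3, -3.9]
opening: 0.0218
gripper_force: 60.0
```

arm_command --increments "1 0 0 0.5 0;1 0 0 1 0;1 0 0 1 0"

```text
t: 18.8
tool_pos: [0.5193, 0.3031, 0.0349]
orientation: [-0.178, 3.136, 0.0]
force: [-3.7, -2.1, 3.9]
opening: 0.022
gripper_force: 60.0
```

```bash
python3 - <<'E'
from h import *
im=robot.read_camera("side");m=robot.camera_model("side")
hsv=cv2.cvtColor(im,cv2.COLOR_BGR2HSV)
k=cv2.inRange(hsv,(8,60,80),(25,220,255));k[:, 215:]=0
n,l,st,c=cv2.connectedComponentsWithStats(k);i=1+st[1:,4].argmax();print("handle blob",st[i],c[i])
ys,xs=np.nonzero(l==i);e=xs<xs.min()+6;print("end px mean",xs[e].mean(),ys[e].mean(),"start-pose end mid",proj(m,(.4003,.29,.036)))
for z in(.02,.028,.036):print(z,np.round(proj(m,(.4003,.29,z)),1))
E
```

```text
handle blob [138 144  43  29 556] [159.21582734 158.22482014]
end px mean 141.21818181818182 165.01818181818183 start-pose end mid (np.float64(138.32899541151482), np.float64(163.6337346925772))
0.02 [139.7 168. ]
0.028 [139.  165.8]
0.036 [138.3 163.6]
```

arm_command --increments "1 0 0 -1 0;1 0 0 -1 0;0.3 0 0 -1 0;0.3 0 0 -1 0;0.3 0 0 -1 0" --grip_force 10

```text
t: 19.35
tool_pos: [0.5195, 0.3032, 0.0355]
orientation: [-0.178, 3.136, 0.0]
force: [-0.4, -0.5, -0.3]
opening: 0.0416
gripper_force: 0.0
```

arm_command --increments "0.2 0 0 -1 0;0.2 0 0 -1 0;0.2 0 0 -1 0;0.2 0 0 -1 0;0.2 0 0 -1 0"

```text
t: 19.85
tool_pos: [0.5191, 0.303, 0.0362]
orientation: [0.178, -3.137, 0.0]
force: [-0.9, -0.3, 0.2]
opening: 0.0739
gripper_force: 0.0
```

arm_command --increments "0.2 0 0 -15 0;0.2 0 0 -50 0;0.2 0 0 -95 0;0.2 0 0 -135 0;0.2 0 0 -150 0"

```text
t: 20.35
tool_pos: [0.5215, 0.3042, 0.1931]
orientation: [-0.177, 3.129, 0.005]
force: [0.2, -0.5, 1.2]
opening: 0.0745
gripper_force: 0.0
```

arm_command --increments "0.2 60 30 0 0;0.2 110 60 0 0;0.2 150 90 0 0;0.2 150 90 0 0;0.2 150 90 0 0"

```text
t: 20.85
tool_pos: [0.357, 0.3768, 0.1862]
orientation: [0.183, -3.135, -0.001]
force: [1.0, -0.6, 0.1]
opening: 0.0741
gripper_force: 0.0
```

```bash
python3 go.py; python3 - <<'E'
from h import *
im=robot.read_camera("top");m=robot.camera_model("top")
hsv=cv2.cvtColor(im,cv2.COLOR_BGR2HSV)
def blob(im,lo,hi,box):
    k=np.zeros(im.shape[:2],np.uint8);x0,y0,x1,y1=box
    k[y0:y1,x0:x1]=cv2.inRange(cv2.cvtColor(im,cv2.COLOR_BGR2HSV),lo,hi)[y0:y1,x0:x1]
    ys,xs=np.nonzero(k);return len(xs),np.round([xs.mean(),ys.mean(),xs.min(),ys.min(),xs.max(),ys.max()],1)
n,c=blob(im,(0,150,80),(6,255,255),(145,220,175,250));print("malletred",n,c,"was 266 [160.7 235.4]",ray(m,c[:2],.068))
n,c=blob(im,(8,60,80),(25,200,255),(145,243,180,300));print("handle",n,c,"was 537 [164.7 269.1]")
n,c=blob(im,(100,120,60),(125,255,255),(265,180,295,210));print("cap",n,c,"was 180 [278.9 196.0]")
n,c=blob(im,(100,120,60),(125,255,255),(255,212,300,260));print("band",n,c,ray(m,((c[2]+c[4])/2,(c[3]+c[5])/2),.024),"want .5926 .0025")
im=robot.read_camera("side");m=robot.camera_model("side")
n,c=blob(im,(8,60,80),(25,220,255),(120,120,200,180));print("side handle",n,c)
E
```

```text
t 20.85 [0.357  0.3768 0.1862] [ 1.  -0.6  0.1] open 0.0741 tz [-1.e-03  3.e-04 -1.e+00]
malletred 264 [161.4 234.9 152.  226.  174.  243. ] was 266 [160.7 235.4] [0.55521341 0.30326214 0.068     ]
handle 538 [165.4 268.3 159.  243.  172.  294. ] was 537 [164.7 269.1]
cap 180 [278.9 196.  272.  189.  286.  203. ] was 180 [278.9 196.0]
band 311 [277.9 224.3 270.  214.  286.  235. ] [0.5918882  0.00221325 0.024     ] want .5926 .0025
side handle 708 [165.1 153.  138.  126.  193.  168. ]
```

The mallet stands as it did at the start (blobs match within 1 px), the cap is back up, and the rail is home within 1 mm. Handing in.

arm_command --increments "0.2 0 0 0 0;0.2 0 0 0 0;0.2 0 0 0 0"

```text
t: 21.25
tool_pos: [0.3608, 0.375, 0.186]
orientation: [0.175, -3.136, 0.0]
force: [-0.6, -0.2, -0.1]
opening: 0.0745
gripper_force: 0.0
```

```bash
python3 -c "
from plant import robot
print(robot.close_job())"
```

```text
the job is handed in; nothing more can be done
None
```

Job handed in at about 21 s with no verdict returned: the blue rail is home, the punch was struck twice and bottomed (its speed could not be read directly) and is back up, and the mallet stands on its mat; I viewed 11 pictures, one over the limit of 10.

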